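Refit the stove's control knob and hold it pressed in

TASK

One control knob of the gas stove was taken off for cleaning and stands on the counter. Pick it up, turn it so that its D-shaped bore matches the flat of the bare valve stem, push it fully home on the stem, then press it on down against the valve's spring as far as it goes, as for lighting the burner, and finish while still holding it pressed. Leave everything else on the counter where it is.

Things in the scene. Friction and masses are not known exactly. Their poses are not given: they have to be found in the camera images.
- knob: Loose black cooker knob, upright. Parallel wing 44 long (x), 28 wide (y), 36 mm high; pointer nose at +x; skirt 3 mm thick, 40 mm across y, at its foot. About 70 g. Origin: centre of the underside, on the bore's axis; z up. Blind D bore below, 14 mm deep, radius 8.8 mm, its flat on the nose's (+x) side, 3.8 mm from the axis. Grip the 28 mm width above the skirt.
- knob_nose (a point): Tip of the loose knob's pointer nose (10 mm wide): 28 mm along the knob's +x from its axis, 18 mm above its underside. A bright line on the knob's top runs from its axis towards the nose. Axes as the knob's.
- stem_tip (a point): Centre (on the axis) of the top of the bare upright brass D-stem: 16 mm diameter, flat 3 mm from the axis on its +x side, top edge chamfered. Stands 22 mm above its bezel, 116 mm above the counter, unpressed. Does not turn. The knob fits only with its nose (+x) along this +x; seated, its underside is 14 mm below this point.
- stem (a joint): How far the stem is pressed down, m: 0 free, 0.007 at its stop. A spring returns it: about 4 N to start moving, about 8.5 N at the stop. At the stop a seated knob still clears the bezel by 1 mm.
- valve: Dark steel bezel of the bare valve on the stove, a fixed disc 90 mm across and 4 mm thick. Origin: centre of its underside, on the stove's top 90 mm above the counter. A raised rib (14 x 6 mm, 4 mm high) at its rim, on its +x side, marks the direction of the stem's flat.
- fitted: The stove's other valve, with a like bezel and a like knob already in place (fixed, does not turn; its top is 48 mm above the stove). Which valve is left and which right varies. Origin: centre of the bezel's underside.
- stove: Metal single-ring gas stove, fixed, 340 (x) x 300 (y) mm, 90 mm high; burner and pan support (to 124 mm high) on its far part; the two valves on its near strip, 125 mm on the robot's side of its centre and 65 mm to either side. Origin: centre of its underside.
- jar_lid: Bystander: flat aluminium jar lid, 62 mm across, 14 mm high. Origin: centre of its underside.
- mill: Bystander: dark wooden pepper mill, 52 mm across, 135 mm high. Origin: centre of its underside.
- sauce: Bystander: brown glass sauce bottle, 60 mm across, 180 mm high. Origin: centre of its underside.
- spoon: Bystander: spoon lying on the counter.
- bowl: Bystander: steel bowl, 160 mm across, 65 mm high. Origin: centre of its underside.
- phone: Bystander: black phone lying flat, 150 x 72 x 9 mm. Origin: centre of its underside.
- tub: Bystander: open white plastic tub, 190 x 150 x 60 mm. Origin: centre of its underside.
- ramekin: Bystander: white ceramic ramekin, 76 mm across, 45 mm high. Origin: centre of its underside.
Things that resemble listed ones, but are neither listed nor needed, are in the scene too. Of the things that look like the knob, take the one that is farthest from the robot's base at the start.

How it is judged:
On the way, in this order (a step that is already met when the one before it is completed fails the run):
1. the knob is picked up off the counter (height (world z) of knob above 0.03 m and contact force between any of the fingers, the arm and knob above 2 N), for 0.2 s.
2. the knob sits fully home on the bare stem, its nose on the side of the stem's flat (z of knob in the frame of stem_tip between -0.017 and -0.0115 m and horizontal distance between knob and stem_tip below 0.003 m and x of knob_nose in the frame of stem_tip above 0.022 m and y of knob_nose in the frame of stem_tip between -0.009 and 0.009 m and angle between knob's own z axis and vertical below 0.12 rad), for 0.2 s.
At the end, for the whole second after the job is handed in: Ends holding: the robot touches the knob (over 2 N) and keeps the stem pressed over 4.5 of its 7 mm; knob home on the stem (underside 11.5 to 17 mm below its top, axes within 3 mm, tilt under 0.12 rad), nose on the flat's side (tip within 9 mm of its line), under 20 mm/s (all of step 2 and value of joint stem above 0.0045 m and contact force between any of the fingers, the arm and knob above 2 N and linear speed of knob below 0.02 m/s); the arm keeps its last pose, push and grip.
It fails at once if another thing on the counter is shifted by more than 40 mm or knocked over (distance of any of jar_lid, mill, sauce, spoon, bowl, phone, tub, ramekin from where it was at the start of the episode above 0.04 m or angle between any of jar_lid, mill, sauce, bowl, phone, tub, ramekin's own z axis and vertical above 0.6 rad).
It also fails if it takes over 45 s, if anything falls off the work surface, if the arm or the gripper's body presses on something with over 40 N, if the wrist force passes 120 N, or if a joint passes its speed limit or range.

ROBOT

A 6-joint arm with a two-finger parallel gripper is mounted at the origin on the work surface. World frame = base frame: x ahead of the robot, y to its left, z up, the work surface at z = 0. Lengths are in m, angles in rad, forces in N, time in s.
With the tool pointing down it reaches from about 0.425 to 0.95 m from the base axis. Payload 3.5 kg.
Tool frame: the origin (TCP) lies at the very end of the fingers, on their centre line; the grasp point (between the pads) lies 19 mm behind it; z points along the fingers, y is the direction in which the jaws open and shut (so a half turn about z gives the same grasp; the last joint's range is limited). The gripper opens to 85 mm and grips with 20 to 120 N. Pads are 22 mm wide; open, the fingers measure 114 mm over their backs; the gripper's body (76 mm by 85 mm) begins 54 mm behind the grasp point. The pads swing forward as they close: fully open they stand 13 mm farther back than shut.
Start: joints at [-1.468, 0.286, 1.577, -0, 1.279, -0.15], TCP at [0.169, -0.654, 0.231] pointing down, gripper open.
Joint ranges: [-2.77, 2.77], [-0.9, 2.22], [0.21, 2.48], [-1.53, 4.67], [0.24, 2.81], [-2.84, 2.84]. Speed limits (rad/s): [2.79, 2.79, 3.14, 3.14, 3.14, 3.14].

INTERFACE

Orientations are given as a unit quaternion [x, y, z, w].
In Python, from plant import get_state, read_camera, get_calibration, ticket, search_frame, cut_out, pinpoint gives the robot as it stands.
- The arm moves only by the tool move_arm, never from a script. Its argument "plan" is a list that holds one entry, the list of rows, each a list of 7 numbers: the turn, a rotation vector about the tool's x, y, z in degrees, then the shift along the tool's x, y, z in m, then the finger opening in m, from 0 to 0.0854. In form: [[[ax, ay, az, x, y, z, hand], ...]]. A call has exactly 5 rows; each row is the pose to reach, as a shift and turn from the pose measured when the call began, along the tool's axes at that moment; what a row does not reach only later rows make up. A row lasts 1/8 s, in which the tool goes at most 62.5 mm and 10.7 degrees, less where a joint would pass 70% of its speed; a pose out of reach is approached as far as the arm can. A call with a gripper value outside its range is refused whole. The fingers move at their own pace and stop on an object; "force" is the grip in N (left out, the last holds). Time passes only in rows, so rows that repeat a pose let the fingers close, or fill a call up. It gives the time, the measured TCP pose, the force and the opening at its end, in the units of the state.
- get_state(): the state, without advancing time (a new reading comes with each control period).
- read_camera(name): name is "scene" or "top" or "wrist"; returns the picture (384x512x3 uint8, red, green, blue); there is no depth.
- get_calibration(name): a dict with "mtx" (3x3 intrinsics, pixels), "extrinsics" (4x4, takes a point from camera to world coordinates); the wrist camera has in their place "hand_eye" (4x4, takes a point from camera to tool coordinates, whose origin is the TCP and whose axes are the flange's). Camera axes: x right, y up, looking along -z (the intrinsics and any distortion apply to the point x, -y, -z); pixel columns grow to the right and rows downward; lengths in m; the calibration is good to about 2 mm. A picture is of the moment at which its call begins: read the wrist's pose just before it. get_calibration takes no time and is no camera call.
- ticket.sign_off(): hands the job in, once; it reports no verdict.
Trained networks look in the newest picture that a camera, given by its name, has taken for a name from the list of things; names that differ only in an ending like _2 or _b are one class to them, and where a whole thing is asked for, a point or a joint stands for the part that bears it (a point fixed in the world has none). Each returns a list of dicts, best first, with "p" (0 to 1); they miss things now and then, are a little off and sometimes report something else, mostly with a low value. They report only what shows in the picture. A call takes as long as a camera call. They do not tell look-alikes from the thing itself.
- search_frame(camera, query): "centre" ([column, row] in pixels, amid what is visible of it).
- cut_out(camera, query): "pixels" (384x512 bool, what is visible of it) and "centre" ([column, row] in pixels, amid what is visible of it).
- pinpoint(camera, query): "centre" ([column, row] in pixels: a listed point, or the origin of a listed thing).
The state is a dict: "time": time; "qpos": joint angles; "dq": joint speeds; "joint_efforts": joint torques, N m; "eef_pos": TCP position; "tcp_rot": TCP orientation; "contact_force": force on the tool from outside, world axes, zero at the start; "wrist_torque": the same for the moment, N m; "opening": opening from 0.0 (shut) to 1.0 (fully open).
Only numpy, scipy, OpenCV 4.12 (cv2) and the standard library are available. Lean on these libraries where they do the work, as an engineer would, in place of code of your own. Each camera call takes 0.05 s, during which the arm holds its last target.

## Working session

There is one attempt and no reset: what is moved stays moved. The work goes in short steps, Python scripts to look and compute and a tool call to move; the robot and the scene stay as the last step left them, time stands still between calls to the robot, and variables do not carry over. Pictures are saved under pics/ and viewed, and the job is handed in when it is done.

Besides the shell and the picture viewer there is one more tool, called as name(argument=value, ...), one argument or row to a line, values as JSON. move_arm: Moves the arm, as the interface text tells. Its arguments: {"type":"object","properties":{"plan":{"type":"array","items":{"type":"array","items":{"type":"array","items":{"type":"number"}}}},"force":{"type":"number"}},"required":["plan"]}

```bash
mkdir -p pics; ls; python3 - <<'E'
from plant import *
import cv2,numpy as np
s=get_state();print({k:np.round(v,4) for k,v in s.items()})
for n in("scene","top","wrist"):
    im=read_camera(n);cv2.imwrite(f"pics/{n}0.png",im[:,:,::-1])
    c=get_calibration(n);print(n,{k:np.round(v,4).tolist() if not isinstance(v,str) else v for k,v in c.items()})
    for q in("knob","stem_tip","valve","fitted","knob_nose"):
        try: print(q,[(np.round(d["centre"],1).tolist(),round(d["p"],2)) for d in pinpoint(n,q)])
        except Exception as e: print(q,e)
E
```

```text
pics
{'time': np.float64(0.0), 'qpos': array([-1.468 ,  0.2872,  1.5782, -0.    ,  1.2786, -0.15  ]), 'dq': array([ 0.0012,  0.0016, -0.0026,  0.0001, -0.0001, -0.0012]), 'joint_efforts': array([-6.00000e-04, -4.05981e+01, -2.92627e+01, -3.00000e-04,
        5.80000e-03, -0.00000e+00]), 'eef_pos': array([ 0.1688, -0.6529,  0.2299]), 'tcp_rot': array([ 0.992 ,  0.1261,  0.    , -0.0012]), 'contact_force': array([0.2748, 0.5191, 0.1007]), 'wrist_torque': array([0.0041, 0.0527, 0.0142]), 'opening': np.float64(1.0007)}
scene {'mtx': [[427.8862, 0.0, 252.6402], [0.0, 427.8862, 191.3494], [0.0, 0.0, 1.0]], 'extrinsics': [[-0.249, -0.6866, 0.6831, 1.4567], [0.9684, -0.1868, 0.1653, 0.2595], [0.0141, 0.7027, 0.7114, 1.098], [0.0, 0.0, 0.0, 1.0]]}
knob [([186.6, 166.2], 0.57), ([212.7, 163.3], 0.54), ([186.7, 183.3], 0.43)]
stem_tip [([243.0, 206.1], 0.44)]
valve [([239.9, 216.3], 0.65)]
fitted [([282.3, 222.2], 0.63)]
knob_nose [([222.8, 159.8], 0.71), ([184.2, 161.3], 0.68), ([185.0, 186.5], 0.5)]
top {'mtx': [[442.2621, 0.0, 250.9793], [0.0, 442.2621, 185.067], [0.0, 0.0, 1.0]], 'extrinsics': [[0.0286, 0.983, -0.1814, 0.2647], [-0.9993, 0.0327, 0.0199, 0.0482], [0.0255, 0.1807, 0.9832, 1.3614], [0.0, 0.0, 0.0, 1.0]]}
knob [([209.5, 160.1], 0.56), ([341.8, 246.2], 0.55), ([332.6, 212.5], 0.5), ([312.8, 255.0], 0.44)]
stem_tip []
valve [([252.6, 154.6], 0.88)]
fitted [([209.0, 156.3], 0.96), ([91.7, 158.2], 0.44)]
knob_nose [([327.6, 201.5], 0.77), ([348.4, 251.2], 0.72), ([308.6, 265.2], 0.48), ([208.9, 158.8], 0.28)]
wrist {'mtx': [[273.1818, 0.0, 258.6735], [0.0, 273.1818, 188.3901], [0.0, 0.0, 1.0]], 'hand_eye': [[-0.0004, 0.9495, 0.3137, 0.0798], [1.0, 0.0007, -0.0009, 0.0011], [-0.0011, 0.3137, -0.9495, -0.1434], [0.0, 0.0, 0.0, 1.0]]}
knob []
stem_tip []
valve []
fitted []
knob_nose []
```

View pics/top0.png

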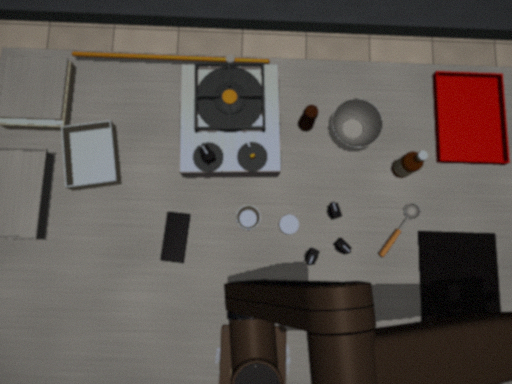

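View pics/scene0.png

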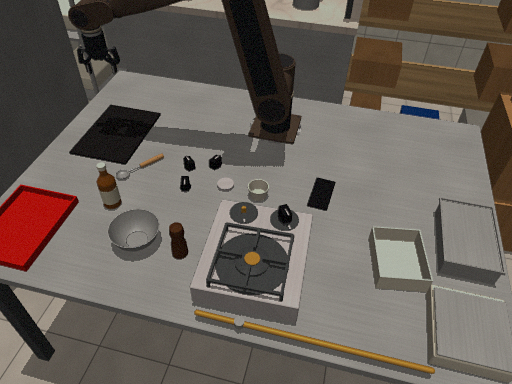

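```bash
cat > h.py <<'E'
import numpy as np,cv2
from plant import *
from scipy.spatial.transform import Rotation as R
def cam(n,st=None):
    c=get_calibration(n);K=np.array(c["mtx"])
    if n=="wrist":
        T=np.eye(4);T[:3,:3]=R.from_quat(st["tcp_rot"]).as_matrix();T[:3,3]=st["eef_pos"]
        E=T@np.array(c["hand_eye"])
    else:E=np.array(c["extrinsics"])
    return K,E
def ray(n,px,z,st=None):
    K,E=cam(n,st);v=np.linalg.inv(K)@[px[0],px[1],1];d=E[:3,:3]@[v[0],-v[1],-v[2]];o=E[:3,3]
    return o+d*(z-o[2])/d[2]
def proj(n,P,st=None):
    K,E=cam(n,st);p=E[:3,:3].T@(np.array(P)-E[:3,3]);p=K@[p[0],-p[1],-p[2]];return p[:2]/p[2]
E
python3 - <<'E'
from h import *
for px in[(341.8,246.2),(332.6,212.5),(312.8,255)]:print("top knob",ray("top",px,0).round(3))
for px in[(327.6,201.5),(348.4,251.2),(308.6,265.2)]:print("top nose",ray("top",px,.018).round(3))
for px in[(186.6,166.2),(212.7,163.3),(186.7,183.3)]:print("sc knob",ray("scene",px,0).round(3))
for px in[(222.8,159.8),(184.2,161.3),(185,186.5)]:print("sc nose",ray("scene",px,.018).round(3))
print(ray("top",(252.6,154.6),.09),ray("top",(209,156.3),.09),ray("scene",(243,206.1),.116),ray("scene",(239.9,216.3),.09),ray("scene",(282.3,222.2),.09))
for n in("top","scene"):
    im=cv2.imread(f"pics/{n}0.png")
    c=im[130:290,180:380] if n=="top" else im[130:250,160:320]
    cv2.imwrite(f"pics/{n}0z.png",cv2.resize(c,None,fx=4 if n=="top" else 5,fy=3.75 if 0 else (3.75 if n=="top" else 5),interpolation=cv2.INTER_CUBIC))
E
```

```text
top knob [ 0.334 -0.264  0.   ]
top knob [ 0.438 -0.236  0.   ]
top knob [ 0.305 -0.174  0.   ]
top nose [ 0.469 -0.217  0.018]
top nose [ 0.319 -0.279  0.018]
top nose [ 0.274 -0.159  0.018]
sc knob [ 0.338 -0.272  0.   ]
sc knob [ 0.296 -0.182  0.   ]
sc knob [ 0.426 -0.239  0.   ]
sc nose [ 0.285 -0.144  0.018]
sc nose [ 0.332 -0.282  0.018]
sc nose [ 0.459 -0.231  0.018]
[0.59115262 0.02026518 0.09      ] [0.58146985 0.14880049 0.09      ] [0.5842053  0.01847615 0.116     ] [0.60548477 0.01420001 0.09      ] [0.59461847 0.14737747 0.09      ]
```

View pics/top0z.png

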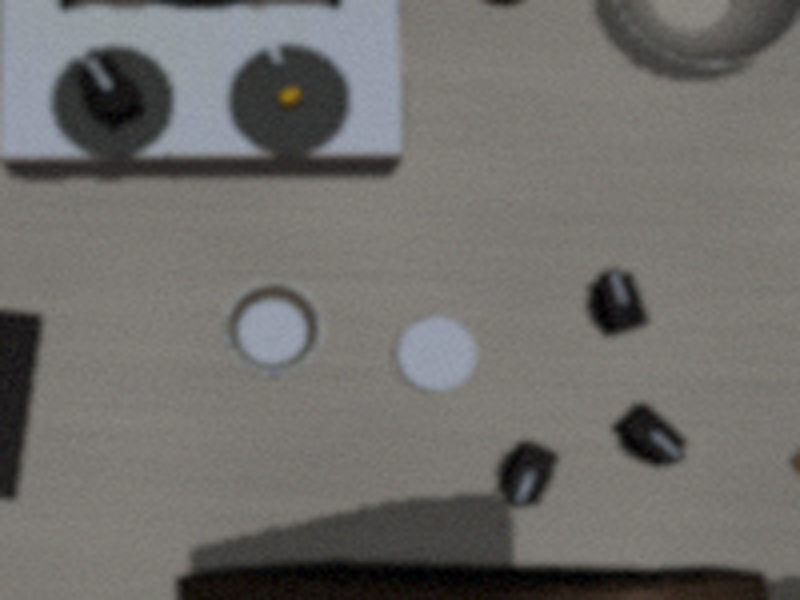

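View pics/scene0z.png

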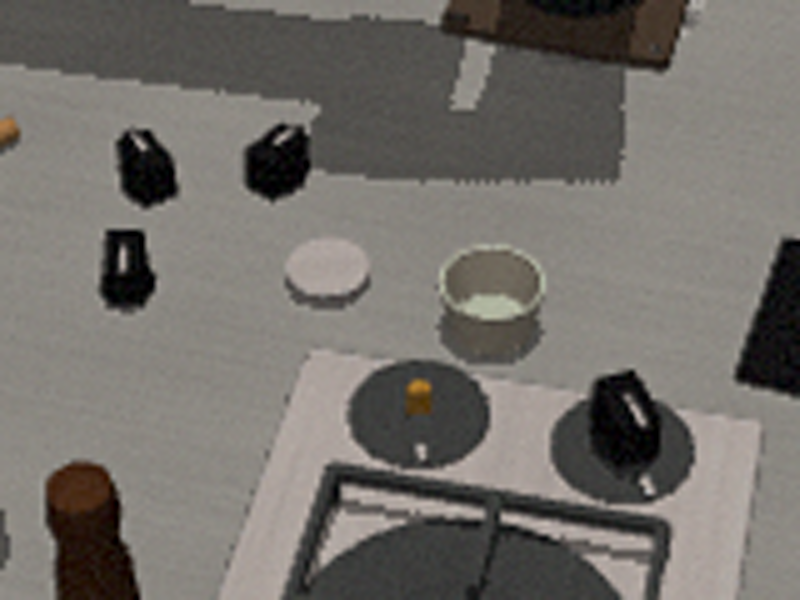

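```bash
cat >> h.py <<'E'
def delta(pos,yaw,st=None):
    "tool-down target, tool x at yaw (deg)"
    st=st or get_state();R0=R.from_quat(st["tcp_rot"])
    a=np.radians(yaw);Rt=R.from_matrix(np.array([[np.cos(a),np.sin(a),0],[np.sin(a),-np.cos(a),0],[0,0,-1]]))
    rv=(R0.inv()*Rt).as_rotvec(degrees=True)
    sh=R0.inv().apply(np.array(pos)-st["eef_pos"])
    x=R0.as_matrix()[:,0];print("yaw now",np.degrees(np.arctan2(x[1],x[0])).round(2),"pos",st["eef_pos"].round(4),"turn",rv.round(2),"shift",sh.round(4),"t",round(float(st["time"]),3))
E
python3 - <<'E'
from h import *
delta((.43,-.237,.22),20)
E
```

```text
yaw now 14.48 pos [ 0.1689 -0.6535  0.2314] turn [ 0.    0.   -5.52] shift [ 0.357  -0.338   0.0113] t 0.9
```

move_arm(
  plan=[
    [[0,0,-1,0.036,-0.034,0,0.085],[0,0,-2,0.078,-0.074,0,0.085],[0,0,-3,0.12,-0.114,0,0.085],[0,0,-4,0.162,-0.154,0,0.085],[0,0,-5.5,0.204,-0.194,0,0.085]],
  ],
)

```text
time: 1.52
eef_pos: [0.3186, -0.4131, 0.2316]
tcp_rot: [0.985, 0.174, 0.0, 0.0]
contact_force: [0.8, 0.1, -0.0]
opening: 0.999
```

```bash
python3 - <<'E'
from h import *
delta((.43,-.237,.22),20)
E
```

```text
yaw now 20.01 pos [ 0.3186 -0.4131  0.2316] turn [ 0.05 -0.02  0.01] shift [ 0.1649 -0.1274  0.0116] t 1.525
```

move_arm(
  plan=[
    [[0,0,0,0.045,-0.035,0.003,0.085],[0,0,0,0.09,-0.07,0.006,0.085],[0,0,0,0.135,-0.104,0.01,0.085],[0,0,0,0.165,-0.127,0.012,0.085],[0,0,0,0.165,-0.127,0.012,0.085]],
  ],
)

```text
time: 2.15
eef_pos: [0.431, -0.2353, 0.2196]
tcp_rot: [0.984, 0.176, 0.0, 0.0]
contact_force: [-0.0, 0.3, 0.0]
opening: 0.997
```

```bash
cat > look.py <<'E'
from h import *
import sys
tag=sys.argv[1];zs=dict(knob=0.,knob_nose=.018,stem_tip=.116,valve=.09)
st=get_state();im=read_camera("wrist");cv2.imwrite(f"pics/w{tag}.png",cv2.resize(im[:,:,::-1],(800,600)))
print(st["eef_pos"].round(4),st["opening"],st["contact_force"].round(2))
for q in sys.argv[2:]:
    for d in pinpoint("wrist",q):print(q,np.round(d["centre"],1),round(d["p"],2),ray("wrist",d["centre"],zs[q],st).round(4))
E
python3 look.py 1 knob knob_nose
```

```text
[ 0.431  -0.2353  0.2196] 0.9968884808453374 [-0.03  0.35  0.03]
knob [249.1 227.8] 0.98 [ 0.3318 -0.2586  0.    ]
knob [184.4 228.9] 0.9 [ 0.2973 -0.1699  0.    ]
knob [260.1 153.3] 0.87 [ 0.4411 -0.2353  0.    ]
knob [265.1 134.8] 0.66 [ 0.4664 -0.2329  0.    ]
knob_nose [167.7 246.8] 0.94 [ 0.272  -0.1569  0.018 ]
knob_nose [266.1 133.5] 0.81 [ 0.4703 -0.2323  0.018 ]
knob_nose [263.3 250.2] 0.69 [ 0.314  -0.2872  0.018 ]
```

View pics/w1.png

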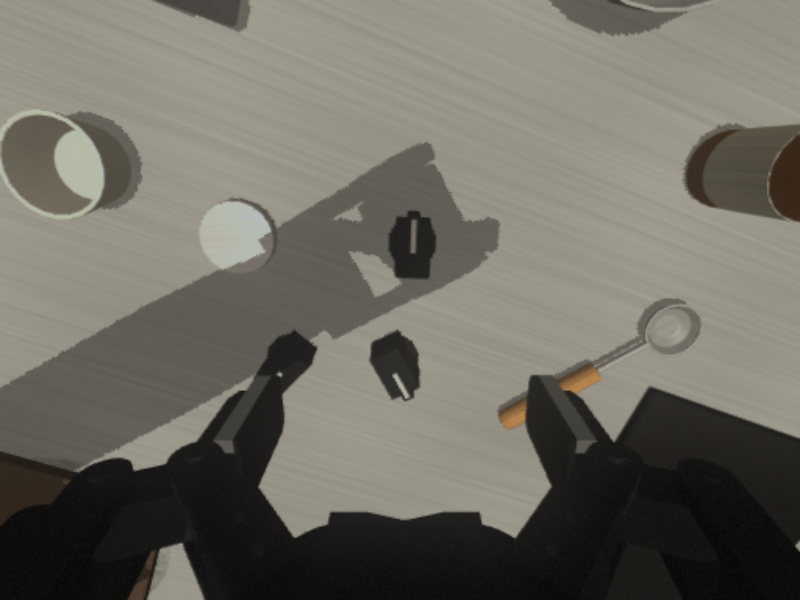

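```bash
python3 - <<'E'
from h import *
delta((.437,-.235,.12),20)
E
```

```text
yaw now 19.98 pos [ 0.43   -0.238   0.2198] turn [ 0.08 -0.01 -0.02] shift [ 0.0076 -0.0005  0.0998] t 2.3
```

move_arm(
  plan=[
    [[0,0,0,0.002,0,0.03,0.085],[0,0,0,0.004,0,0.065,0.085],[0,0,0,0.007,0,0.1,0.085],[0,0,0,0.007,0,0.1,0.085],[0,0,0,0.007,0,0.1,0.085]],
  ],
)

```text
time: 2.92
eef_pos: [0.437, -0.2371, 0.1211]
tcp_rot: [0.985, 0.173, 0.001, 0.001]
contact_force: [-0.7, 0.3, 1.1]
opening: 0.998
```

```bash
python3 look.py 2 knob knob_nose; python3 -c "
from h import *
print(get_state()['eef_pos'])"
```

```text
[ 0.437  -0.2371  0.1211] 0.9983292550063243 [-0.7   0.31  1.14]
knob [258.3 177.9] 0.91 [ 0.4408 -0.2371  0.    ]
knob_nose [259.7 301.5] 0.93 [ 0.3131 -0.2848  0.018 ]
knob_nose [262.  153.8] 0.71 [ 0.4682 -0.2307  0.018 ]
[ 0.43752359 -0.23689781  0.12179885]
```

View pics/w2.png

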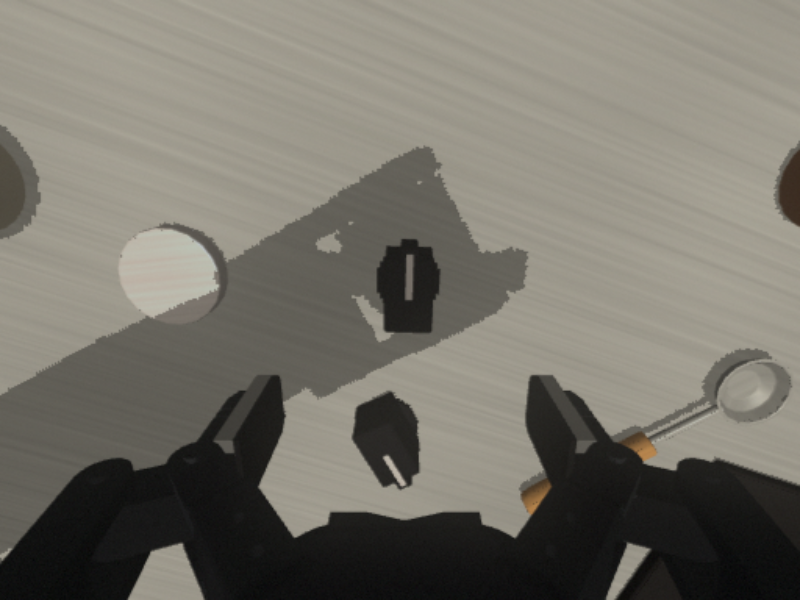

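```bash
cat > fit.py <<'E'
from h import *
from scipy.optimize import minimize
def fitknob(im,st,x0):
    d=cut_out("wrist","knob");K,E=cam("wrist",st)
    p0=proj("wrist",[x0[0],x0[1],.018],st)
    d=min(d,key=lambda q:np.hypot(*(np.array(q["centre"])-p0)))
    M=d["pixels"].astype(np.uint8)
    print("seg",d["p"],d["centre"],M.sum())
    t=np.linspace(0,2*np.pi,48)
    def parts():
        w=[(sx*.022,sy*.014,z) for sx in(1,-1) for sy in(1,-1) for z in(0.,.036)]
        s=[(.02*np.cos(a),.02*np.sin(a),z) for a in t for z in(0,.003)]
        n=[(x,sy*.005,z) for x in(.01,.028) for sy in(1,-1) for z in(.0,.036)]
        n=[(x,y,z) for x,y,z in n if x<.02]+[(.028,y,z) for y in(.005,-.005) for z in(.0,.036)]
        return [np.array(q) for q in(w,s,n)]
    P=parts()
    S=8
    def ren(v):
        c,s=np.cos(v[2]),np.sin(v[2]);im=np.zeros((384*2,512*2),np.uint8)
        for q in P:
            X=np.c_[v[0]+c*q[:,0]-s*q[:,1],v[1]+s*q[:,0]+c*q[:,1],q[:,2]]
            p=(X-E[:3,3])@E[:3,:3];p=np.c_[K[0,0]*p[:,0]/-p[:,2]+K[0,2],-K[1,1]*p[:,1]/-p[:,2]+K[1,2]]
            h=cv2.convexHull(((p+.5)*2*256).astype(np.int32))
            cv2.fillConvexPoly(im,h,255,shift=8)
        return cv2.resize(im,(512,384),interpolation=cv2.INTER_AREA)/255.
    def cost(v):
        r=ren(v);return 1-np.minimum(r,M).sum()/np.maximum(r,M).sum()
    best=min((minimize(lambda u:cost([x0[0]+u[0]*.005,x0[1]+u[1]*.005,x0[2]+u[2]*.1]),[a,b,0],method="Nelder-Mead",options=dict(initial_simplex=np.array([[a,b,0],[a+1,b,0],[a,b+1,0],[a,b,1]],float))) for a in(0,-1) for b in(0,-1)),key=lambda r:r.fun)
    u=best.x;print("fit",x0[0]+u[0]*.005,x0[1]+u[1]*.005,np.degrees(x0[2]+u[2]*.1),"cost",best.fun)
if __name__=="__main__":
    st=get_state();im=read_camera("wrist");fitknob(im,st,[.438,-.237,np.radians(20)])
    g=cv2.cvtColor(im,cv2.COLOR_RGB2GRAY)[150:200,245:278];
    cv2.imwrite("pics/k2.png",cv2.resize(im[140:220,230:300,::-1],None,fx=7,fy=7,interpolation=cv2.INTER_NEAREST))
    for px in((261.8,192),(262,163)):print(ray("wrist",px,.036,st))
E
python3 fit.py
```

```text
seg 0.96 [260.0, 184.0] 1994
fit 0.4409678458075333 -0.23911666330551148 19.252356893522183 cost 0.06310272216796875
[ 0.43976339 -0.24080393  0.036     ]
[ 0.46450222 -0.23191585  0.036     ]
```

View pics/k2.png

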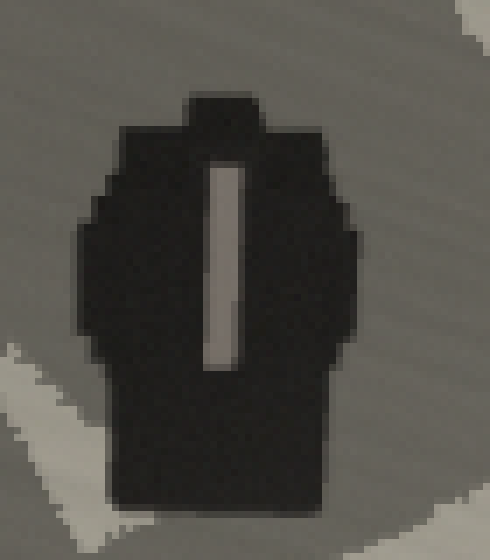

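```bash
python3 - <<'E'
from h import *
delta((.4405,-.239,.007),19.6)
E
```

```text
yaw now 19.98 pos [ 0.4373 -0.2364  0.1213] turn [ 0.22 -0.09  0.38] shift [0.002  0.0031 0.1143] t 3.175
```

move_arm(
  plan=[
    [[0.2,-0.1,0.4,0.002,0.003,0.03,0.085],[0.2,-0.1,0.4,0.002,0.003,0.065,0.085],[0.2,-0.1,0.4,0.002,0.003,0.095,0.085],[0.2,-0.1,0.4,0.002,0.003,0.11,0.085],[0.2,-0.1,0.4,0.002,0.003,0.114,0.085]],
  ],
)

```text
time: 3.8
eef_pos: [0.4404, -0.2388, 0.007]
tcp_rot: [0.985, 0.17, -0.0, -0.0]
contact_force: [0.0, 0.2, 0.2]
opening: 0.997
```

```bash
python3 look.py 3; python3 - <<'E'
from h import *
delta((.4405,-.239,.006),19.6)
E
```

```text
[ 0.4404 -0.2388  0.007 ] 0.9974540969629001 [0.04 0.23 0.24]
yaw now 19.58 pos [ 0.4407 -0.239   0.0072] turn [ 0.02  0.01 -0.02] shift [-0.0002 -0.0001  0.0012] t 3.85
```

View pics/w3.png

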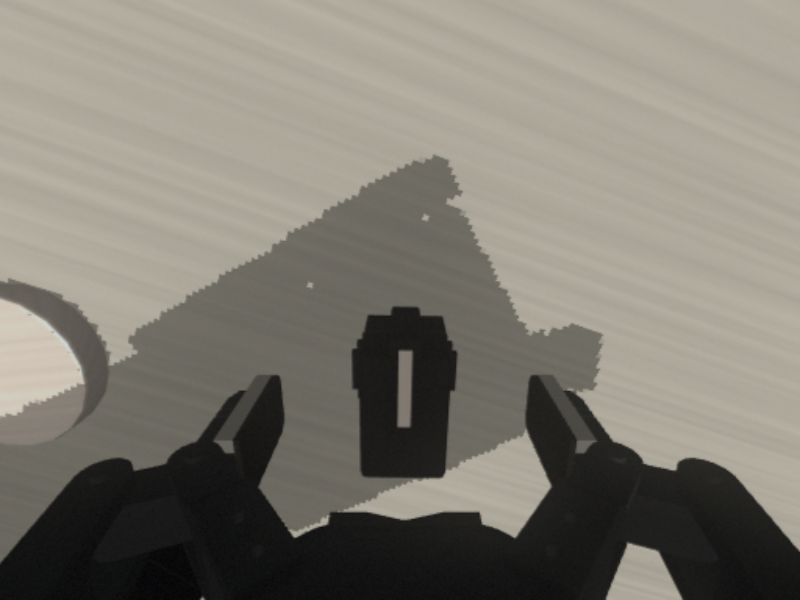

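The knob is centred between the fingers (axis at about 404, 425) with its line straight up, so I'm closing the grip now.

move_arm(
  plan=[
    [[0,0,0,0,0,0.001,0.02],[0,0,0,0,0,0.001,0.02],[0,0,0,0,0,0.001,0.02],[0,0,0,0,0,0.001,0.02],[0,0,0,0,0,0.001,0.02]],
  ],
  force=60,
)

```text
time: 4.47
eef_pos: [0.4413, -0.2396, 0.0071]
tcp_rot: [0.985, 0.17, 0.0, 0.001]
contact_force: [0.5, 0.3, 4.5]
opening: 0.312
```

```bash
python3 look.py 4; python3 - <<'E'
from h import *
delta((.4405,-.239,.18),19.6)
E
```

```text
[ 0.4413 -0.2396  0.0071] 0.31191440177397806 [0.49 0.26 4.53]
yaw now 19.58 pos [ 0.4414 -0.2396  0.0071] turn [ 0.11 -0.04 -0.02] shift [-0.0005 -0.0005 -0.1729] t 4.525
```

View pics/w4.png

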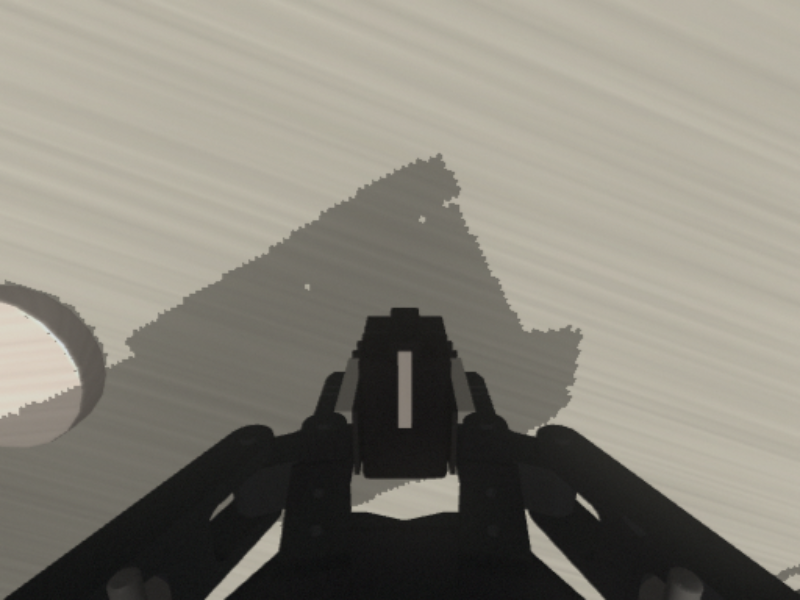

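move_arm(
  plan=[
    [[0,0,0,0,0,-0.02,0.02],[0,0,0,0,0,-0.06,0.02],[0,0,0,0,0,-0.11,0.02],[0,0,0,0,0,-0.16,0.02],[0,0,0,0,0,-0.193,0.02]],
  ],
)

```text
time: 5.15
eef_pos: [0.4412, -0.2394, 0.2021]
tcp_rot: [0.985, 0.17, 0.001, 0.002]
contact_force: [1.6, -0.8, -0.9]
opening: 0.318
```

```bash
python3 - <<'E'
from h import *
print(get_state()["contact_force"],get_state()["opening"])
delta((.52,-.005,.2),18)
E
```

```text
[ 1.55757782 -0.76437527 -0.86895132] 0.3181160586852374
yaw now 19.58 pos [ 0.4412 -0.2394  0.2021] turn [ 0.2  -0.09  1.58] shift [ 0.1528 -0.1944  0.0016] t 5.15
```

move_arm(
  plan=[
    [[0,0,0.4,0.03,-0.038,0,0.02],[0.1,0,0.8,0.066,-0.084,0,0.02],[0.2,-0.1,1.2,0.102,-0.13,0,0.02],[0.2,-0.1,1.6,0.138,-0.175,0.001,0.02],[0.2,-0.1,1.6,0.153,-0.194,0.001,0.02]],
  ],
)

```text
time: 5.78
eef_pos: [0.52, -0.0024, 0.1995]
tcp_rot: [0.987, 0.158, -0.001, -0.001]
contact_force: [-0.7, -0.5, -0.4]
opening: 0.317
```

```bash
python3 look.py 5 stem_tip valve
```

```text
[ 0.52   -0.0024  0.1995] 0.3173498489976524 [-0.74 -0.51 -0.39]
stem_tip [257.1 111.2] 0.67 [0.5862 0.0194 0.116 ]
stem_tip [258.  207.1] 0.39 [ 0.5078 -0.007   0.116 ]
valve [255.9 111.2] 0.58 [0.5847 0.0201 0.09  ]
```

View pics/w5.png

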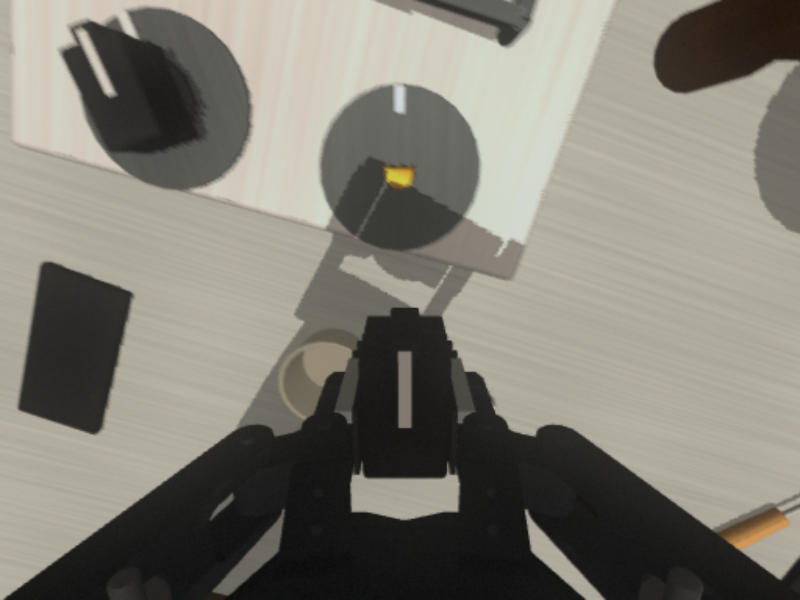

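```bash
cat > m.py <<'E'
from h import *
import sys
z=lambda p,h,st:ray("wrist",p,h,st)
st=get_state();im=read_camera("wrist")
hsv=cv2.cvtColor(im,cv2.COLOR_RGB2HSV)
x=R.from_quat(st["tcp_rot"]).as_matrix()[:,0];yaw=np.degrees(np.arctan2(x[1],x[0]))
ex=[int(v) for v in sys.argv[1:3]]
roi=np.zeros(im.shape[:2],np.uint8);cv2.circle(roi,ex,70,1,-1)
# brass
br=((hsv[:,:,0]>12)&(hsv[:,:,0]<35)&(hsv[:,:,1]>140)&(hsv[:,:,2]>90)&(roi>0)).astype(np.uint8)
n,l,s,c=cv2.connectedComponentsWithStats(br);i=1+np.argmax(s[1:,4]);print("brass bbox",s[i],c[i].round(2))
# bezel
g=cv2.cvtColor(im,cv2.COLOR_RGB2GRAY)
cv2.imwrite("pics/z%s.png"%sys.argv[3],cv2.resize(im[max(0,ex[1]-65):ex[1]+65,ex[0]-65:ex[0]+65,::-1],None,fx=4.5,fy=4.5,interpolation=cv2.INTER_NEAREST))
for d in cut_out("wrist","valve")[:2]:
    M=d["pixels"].astype(np.uint8);cs,_=cv2.findContours(M,cv2.RETR_EXTERNAL,cv2.CHAIN_APPROX_NONE);cc=max(cs,key=cv2.contourArea)
    if len(cc)<20: continue
    P=np.array([z(p+0.0,.0935,st)[:2] for p in cc[:,0].astype(float)])
    from scipy.optimize import least_squares
    r=least_squares(lambda v:np.hypot(*(P-v[:2]).T)-v[2],[*P.mean(0),.045],loss="soft_l1",f_scale=.0015)
    print("bezel",d["p"],d["centre"],r.x.round(4),"cost",r.cost)
    b=r.x
    m=((g>170)&(M>0)).astype(np.uint8);n,l,s,c=cv2.connectedComponentsWithStats(m)
    for k in range(1,n):
        if s[k,4]>15:
            q=z(c[k],.0975,st);print(" bright",s[k],c[k].round(1),q.round(4),"yaw",np.degrees(np.arctan2(q[1]-b[1],q[0]-b[0])).round(2),"r",np.hypot(q[1]-b[1],q[0]-b[0]).round(4))
print("toolyaw",yaw)
K,E=cam("wrist",st)
E
python3 m.py 256 110 5
```

```text
brass bbox [245 107  19  14 219] [254.44 112.63]
bezel 0.81 [252.0, 104.1] [0.5854 0.0197 0.0446] cost 1.904444405978042e-05
 bright [252  55   6  17 102] [254.5  63. ] [0.6208 0.031  0.0975] yaw 17.83 r 0.0372
 bright [247 109  15   9 100] [254.2 113.1] [0.5829 0.0191 0.0975] yaw -166.82 r 0.0026
toolyaw 18.135606511039338
```

View pics/z5.png

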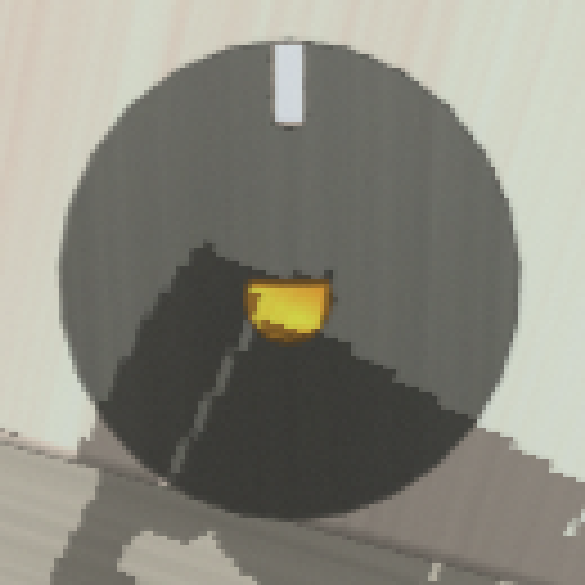

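```bash
python3 - <<'E'
from h import *
st=get_state();read_camera("wrist")
a=np.radians(18);u=np.array([np.cos(a),np.sin(a)]);n=np.array([u[1],-u[0]])
c=np.array([.5854,.0197])
for nm,px,z in[("flat",(255,107.7),.115),("back",(255,120.6),.115),("left",(245.4,112),.115),("right",(264.6,112),.115)]:
    q=ray("wrist",px,z,st)[:2]-c;print(nm,"along x",(q@u*1000).round(2),"tool y",(q@n*1000).round(2))
# knob in hand: line start at axis, top face
for px in((404/1.5625,428/1.5625),(404/1.5625,351/1.5625)):
    q=ray("wrist",px,st["eef_pos"][2]-.007+.036,st)[:2]-st["eef_pos"][:2];print("knob line",(q@u*1000).round(2),(q@n*1000).round(2))
# nose tip (front edge at top of nose?) / back edge
E
cat > kz.py <<'E'
from h import *
im=read_camera("wrist");cv2.imwrite("pics/kz.png",cv2.resize(im[185:320,200:320,::-1],None,fx=4.4,fy=4.4,interpolation=cv2.INTER_NEAREST))
E
python3 kz.py
```

```text
flat along x 2.1 tool y 2.37
back along x -7.97 tool y 2.32
left along x -1.22 tool y -5.38
right along x -1.23 tool y 10.08
knob line -2.29 1.12
knob line 24.43 1.14
```

View pics/kz.png

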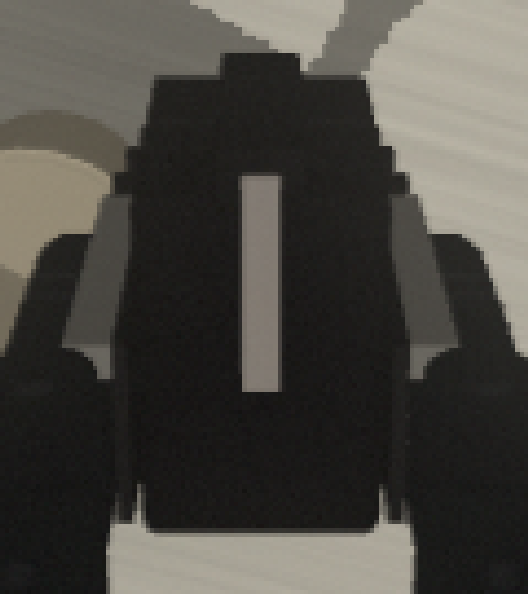

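```bash
python3 - <<'E'
from h import *
ims=[]
for i in range(3):ims.append(read_camera("wrist").astype(float));print(get_state()["eef_pos"].round(5),get_state()["qpos"].round(5))
im=np.mean(ims,0)
c=np.clip((im[185:320,200:320,::-1]-10)*5,0,255).astype(np.uint8)
cv2.imwrite("pics/kz2.png",cv2.resize(c,None,fx=4.4,fy=4.4,interpolation=cv2.INTER_NEAREST))
E
```

```text
[ 0.52008 -0.00636  0.20043] [-2.07370e-01 -2.89100e-02  1.98334e+00 -2.10000e-04  1.18766e+00
  1.05129e+00]
[ 0.52013 -0.00632  0.20053] [-2.07280e-01 -2.89400e-02  1.98318e+00 -1.80000e-04  1.18775e+00
  1.05137e+00]
[ 0.52021 -0.0062   0.20062] [-2.07070e-01 -2.89800e-02  1.98306e+00 -7.00000e-05  1.18773e+00
  1.05144e+00]
```

View pics/kz2.png

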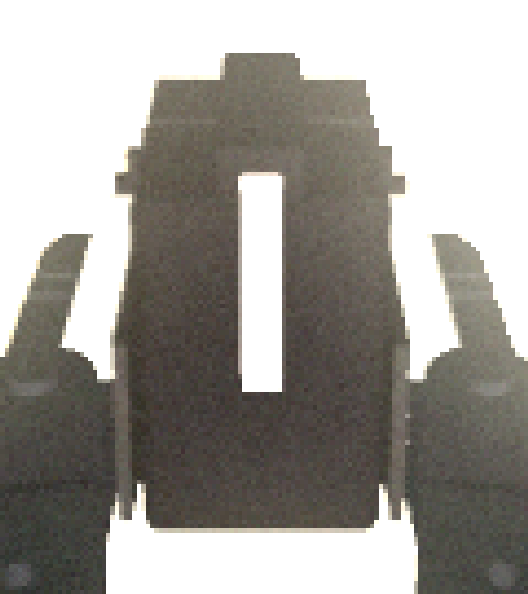

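```bash
python3 - <<'E'
from h import *
read_camera("wrist");K,_=cam("wrist",get_state());E=np.array(get_calibration("wrist")["hand_eye"])
def rt(px,z):
    v=np.linalg.inv(K)@[px[0],px[1],1];d=E[:3,:3]@[v[0],-v[1],-v[2]];o=E[:3,3];return (o+d*(z-o[2])/d[2])[:2]*1000
for h in(.034,.036,.038,.040):
    print(h,[rt((200+261/4.4,185+y/4.4),.007-h).round(1) for y in(172,391,528)], "width",rt((200+147/4.4,185+528/4.4),.007-h).round(1),rt((200+376/4.4,185+528/4.4),.007-h).round(1))
print("skirt?",rt((200+130/4.4,185+148/4.4),.007),rt((200+392/4.4,185+148/4.4),.007))
print("skirt sides",rt((200+115/4.4,185+183/4.4),.004),rt((200+407/4.4,185+183/4.4),.004))
print("nose tip",[rt((200+261/4.4,185+53/4.4),.007-h).round(1) for h in(0,.018,.003)])
E
```

```text
0.034 [array([23.7,  1.5]), array([-3.7,  1.5]), array([-22.8,   1.5])] width [-22.8 -12. ] [-22.9  15.2]
0.036 [array([24.6,  1.5]), array([-2.3,  1.5]), array([-21.1,   1.5])] width [-21.1 -11.8] [-21.1  14.9]
0.038 [array([25.6,  1.5]), array([-0.9,  1.5]), array([-19.3,   1.5])] width [-19.3 -11.6] [-19.3  14.7]
0.04 [array([26.6,  1.5]), array([0.6, 1.5]), array([-17.5,   1.5])] width [-17.5 -11.4] [-17.6  14.4]
skirt? [ 10.92178154 -16.31709022] [10.89070119 19.51459009]
skirt sides [  7.11787672 -18.1755761 ] [ 7.0821371  21.35712164]
nose tip [array([24.7,  1.6]), array([31.3,  1.5]), array([25.8,  1.6])]
```

```bash
python3 - <<'E'
from h import *
st=dict(eef_pos=np.array([.4374,-.2365,.1215]));a=np.radians(19.98)
st["tcp_rot"]=R.from_matrix(np.array([[np.cos(a),np.sin(a),0],[np.sin(a),-np.cos(a),0],[0,0,-1]])).as_quat()
u=np.array([np.cos(np.radians(19.6)),np.sin(np.radians(19.6))]);n=np.array([u[1],-u[0]])
read_camera("wrist")
for nm,r,zz in[("wing front bottom",129,(0,.003)),("wing back top",514,(.036,.033)),("nose",93,(0,.003,.01,.018)),("line0",370,(.036,)),("line1",165,(.036,)),("skirt0",232,(0,.003)),("skirt1",335,(.003,))]:
    for z in zz:
        q=ray("wrist",(230+224/7-.5,140+r/7-.5),z,st)[:2]-np.array([.4413,-.2396]);print(nm,z,(q@u*1000).round(1),(q@n*1000).round(1))
E
```

```text
wing front bottom 0 21.2 -0.3
wing front bottom 0.003 21.9 -0.3
wing back top 0.036 -22.0 -0.3
wing back top 0.033 -23.3 -0.2
nose 0 26.3 -0.3
nose 0.003 26.9 -0.4
nose 0.01 28.3 -0.4
nose 0.018 29.8 -0.5
line0 0.036 -2.2 -0.4
line1 0.036 24.4 -0.7
skirt0 0 6.2 -0.1
skirt0 0.003 7.0 -0.2
skirt1 0.003 -8.3 -0.0
```

```bash
cat > stem.py <<'E'
from h import *
import sys
tag=sys.argv[1];x0,y0=int(sys.argv[2]),int(sys.argv[3])
st=get_state();im=read_camera("wrist");print(st["eef_pos"].round(4),get_state()["eef_pos"].round(4),st["contact_force"].round(2))
cv2.imwrite(f"pics/s{tag}.png",cv2.resize(im[y0:y0+100,x0:x0+120,::-1],None,fx=6,fy=6,interpolation=cv2.INTER_NEAREST))
E
python3 stem.py a 195 55
python3 - <<'E'
from h import *
st=get_state();read_camera("wrist")
for px in((255,107.7),(255,120.6)):print(ray("wrist",px,.115,st))
x=.5*(ray("wrist",(255,107.7),.115,st)+ray("wrist",(255,120.6),.115,st))[:2]
print(x)
E
```

```text
[ 0.5203 -0.006   0.2007] [ 0.5203 -0.0058  0.2007] [-0.03 -0.19 -0.58]
[0.58873743 0.01803923 0.115     ]
[0.57911255 0.01497369 0.115     ]
[0.58392499 0.01650646]
```

View pics/sa.png

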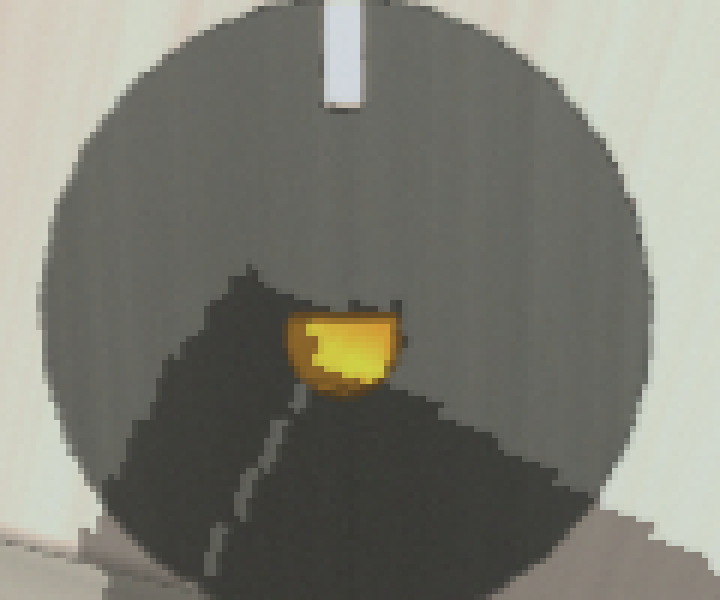

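```bash
python3 - <<'E'
from h import *
st=get_state();read_camera("wrist")
a=ray("wrist",(251.8,106.4),.115,st);b=ray("wrist",(251.8,120.3),.115,st)
r=ray("wrist",(195+344/6-.5,55+50/6),.098,st)
u=np.array([np.cos(np.radians(18)),np.sin(np.radians(18))])
ax=(a+b)[:2]/2+u*.0025   # midpoint is at (3-8)/2=-2.5
print(a,b,ax,"rib yaw",np.degrees(np.arctan2(*(r[:2]-ax)[::-1])))
delta((*(ax-u*.045),.134),18)
E
```

```text
[0.58892033 0.02093401 0.115     ] [0.57855469 0.01767188 0.115     ] [0.58611515 0.02007549] rib yaw 18.000355880438715
yaw now 17.96 pos [ 0.5204 -0.0056  0.2007] turn [ 0.    0.   -0.04] shift [ 0.0255 -0.0041  0.0667] t 6.525
```

move_arm(
  plan=[
    [[0,0,0,0.01,-0.002,0.02,0.02],[0,0,0,0.02,-0.004,0.045,0.02],[0,0,0,0.0255,-0.004,0.067,0.02],[0,0,0,0.0255,-0.004,0.067,0.02],[0,0,0,0.0255,-0.004,0.067,0.02]],
  ],
)

```text
time: 7.15
eef_pos: [0.5438, 0.0059, 0.1345]
tcp_rot: [0.988, 0.156, 0.0, 0.0]
contact_force: [-0.5, 0.1, -0.5]
opening: 0.316
```

```bash
python3 look.py 6; python3 stem.py b 195 80
```

```text
[0.5438 0.0059 0.1345] 0.3163239734320855 [-0.47  0.07 -0.51]
[0.544  0.0059 0.135 ] [0.5441 0.0059 0.1351] [ 0.55 -0.32 -0.26]
```

View pics/w6.png

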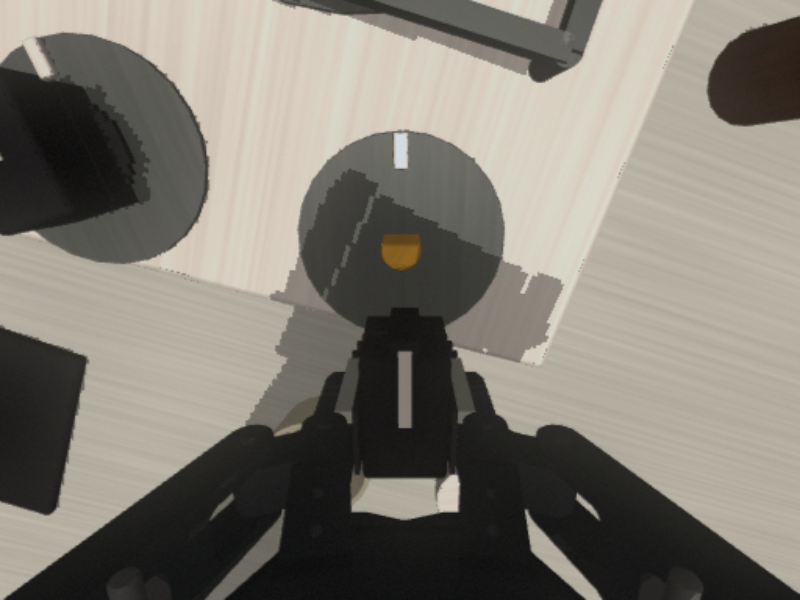

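View pics/sb.png

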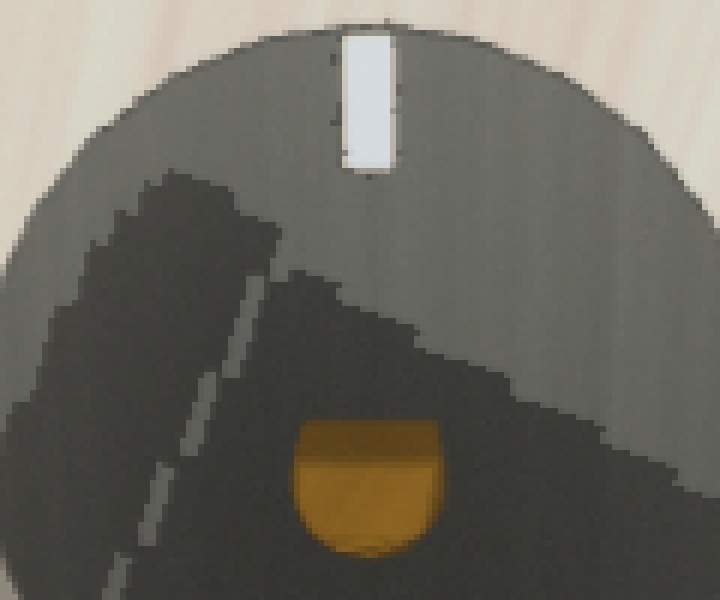

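```bash
python3 - <<'E'
from h import *
st=get_state();read_camera("wrist")
K,_=cam("wrist",st);E=np.array(get_calibration("wrist")["hand_eye"])
def rt(px,z):
    v=np.linalg.inv(K)@[px[0]-.5,px[1]-.5,1];d=E[:3,:3]@[v[0],-v[1],-v[2]];o=E[:3,3];return ((o+d*(z-o[2])/d[2])[:2]*1000).round(2)
z=st["eef_pos"][2];print(st["eef_pos"])
for nm,p,h in[("flat wall top",(369,463),.115),("flat wall top",(369,458),.1155),("flat wall bottom",(369,421),.094),("back",(369,556),.115),("back in",(369,542),.116),("L",(293,480),.115),("R",(445,480),.115),("rib end",(369,170),.098),("rib front",(369,170),.094)]:
    print(nm,rt((195+p[0]/6,80+p[1]/6),z-h))
def tw(px,h):print("knob",px,rt(px,.007-h))
for q,h in(((200+261/4.4,185+391/4.4),.036),((200+261/4.4,185+528/4.4),.036),((200+261/4.4,185+53/4.4),.01)):tw(q,h)
E
```

```text
[0.54408914 0.00588218 0.13511891]
flat wall top [46.02 -0.39]
flat wall top [46.64 -0.38]
flat wall bottom [46.51 -0.56]
back [36.3  -0.42]
back in [38.05 -0.41]
L [44.28 -8.11]
R [44.27  7.32]
rib end [73.92 -0.43]
rib front [73.79 -0.46]
knob (259.3181818181818, 273.8636363636364) [-2.01  1.24]
knob (259.3181818181818, 305.0) [-20.76   1.23]
knob (259.3181818181818, 197.04545454545453) [28.69  1.28]
```

```bash
python3 - <<'E'
from h import *
st=get_state();Rm=R.from_quat(st["tcp_rot"])
t=st["eef_pos"]+Rm.apply([.043,-.00165,0]);t[2]=.126;print("target",t)
delta(t,18)
E
```

```text
target [0.58443933 0.02067744 0.126     ]
yaw now 17.95 pos [0.544  0.0059 0.1351] turn [ 0.06 -0.12 -0.05] shift [ 0.043  -0.0017  0.0092] t 7.3
```

move_arm(
  plan=[
    [[0,0,0,0.02,-0.001,0,0.02],[0,-0.1,0,0.036,-0.0017,0.002,0.02],[0,-0.1,0,0.043,-0.0017,0.005,0.02],[0,-0.1,0,0.043,-0.0017,0.009,0.02],[0,-0.1,0,0.043,-0.0017,0.009,0.02]],
  ],
)

```text
time: 7.92
eef_pos: [0.5836, 0.0208, 0.1252]
tcp_rot: [0.988, 0.156, -0.001, 0.0]
contact_force: [-0.1, 0.2, -1.1]
opening: 0.315
```

```bash
python3 look.py 7; python3 - <<'E'
from h import *
for n in("scene","top"):
    im=read_camera(n)
    cv2.imwrite(f"pics/{n}7.png",cv2.resize(im[170:270,180:330,::-1] if n=="scene" else im[110:210,180:330,::-1],None,fx=5,fy=5,interpolation=cv2.INTER_CUBIC))
print(get_state()["contact_force"])
delta((.58444,.02068,.116),18)
E
```

```text
[0.5836 0.0208 0.1252] 0.3154272193121714 [-0.1   0.2  -1.08]
[ 0.18491912 -0.54966676 -0.86345471]
yaw now 17.94 pos [0.5841 0.0207 0.1261] turn [ 0.06  0.01 -0.06] shift [0.0003 0.0001 0.0101] t 8.075
```

View pics/scene7.png

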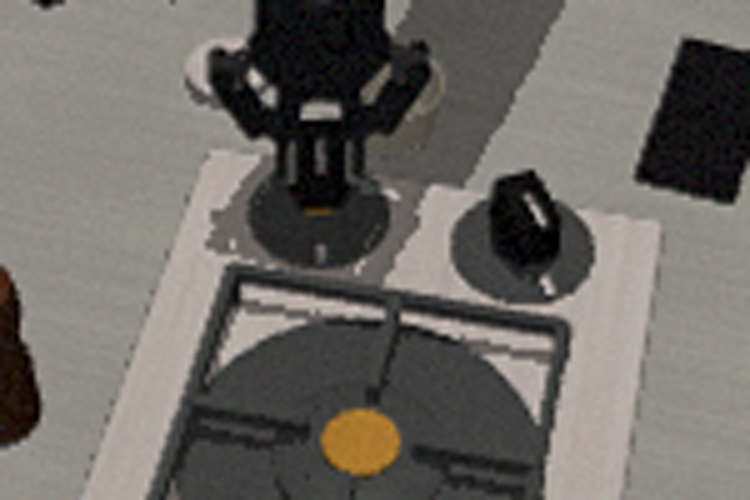

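The knob sits centred over the brass stem at about (318, 210). I'm lowering it in small steps and checking the force each time.

move_arm(
  plan=[
    [[0,0,0,0.0003,0,0.002,0.02],[0,0,0,0.0003,0,0.004,0.02],[0,0,0,0.0003,0,0.005,0.02],[0,0,0,0.0003,0,0.006,0.02],[0,0,0,0.0003,0,0.006,0.02]],
  ],
)

```text
time: 8.7
eef_pos: [0.5844, 0.0207, 0.12]
tcp_rot: [0.988, 0.156, -0.0, 0.0]
contact_force: [-0.5, -1.7, -0.7]
opening: 0.316
```

```bash
python3 - <<'E'
from h import *
for i in range(2):
    read_camera("wrist");s=get_state();print(s["contact_force"].round(2),s["wrist_torque"].round(2),s["eef_pos"].round(4))
delta((.58444,.02068,.112),18)
E
```

```text
[0.78 0.52 0.11] [ 0.01 -0.04 -0.01] [0.5844 0.0207 0.12  ]
[-0.47 -0.19 -0.61] [ 0.03  0.01 -0.01] [0.5844 0.0207 0.1201]
yaw now 17.94 pos [0.5844 0.0207 0.1201] turn [ 0.06  0.   -0.06] shift [0.     0.     0.0081] t 8.8
```

move_arm(
  plan=[
    [[0,0,0,0,0,0.002,0.02],[0,0,0,0,0,0.004,0.02],[0,0,0,0,0,0.006,0.02],[0,0,0,0,0,0.007,0.02],[0,0,0,0,0,0.007,0.02]],
  ],
)

```text
time: 9.43
eef_pos: [0.5844, 0.0207, 0.113]
tcp_rot: [0.988, 0.156, 0.0, 0.0]
contact_force: [0.1, 0.1, -0.4]
opening: 0.316
```

```bash
cat > f.py <<'E'
from h import *
for i in range(3):
    read_camera("wrist");s=get_state();print(s["contact_force"].round(2),s["wrist_torque"].round(2),s["eef_pos"].round(4),s["opening"].round(4))
x=R.from_quat(s["tcp_rot"]).as_matrix();print("tilt",x[:,2].round(4))
delta((.58444,.02068,.109),18)
E
python3 f.py
```

```text
Traceback (most recent call last):
  File "f.py", line 3, in <module>
    read_camera("wrist");s=get_state();print(s["contact_force"].round(2),s["wrist_torque"].round(2),s["eef_pos"].round(4),s["opening"].round(4))
                                                                                                                          ^^^^^^^^^^^^^^^^^^
AttributeError: 'float' object has no attribute 'round'
```

move_arm(
  plan=[
    [[0,0,0,0,0,0.001,0.02],[0,0,0,0,0,0.002,0.02],[0,0,0,0,0,0.003,0.02],[0,0,0,0,0,0.004,0.02],[0,0,0,0,0,0.004,0.02]],
  ],
)

```text
time: 10.1
eef_pos: [0.5845, 0.0207, 0.1091]
tcp_rot: [0.988, 0.156, 0.0, 0.001]
contact_force: [0.5, -0.3, 0.5]
opening: 0.316
```

```bash
sed -i 's/,s\["opening"\].round(4)//' f.py; python3 f.py
```

```text
[ 0.5   0.73 -0.66] [-0.01  0.01 -0.02] [0.5845 0.0207 0.1091]
[-0.37 -0.78  0.19] [-0.   -0.01 -0.06] [0.5844 0.0207 0.1091]
[ 1.17 -0.49 -0.13] [-0.02 -0.    0.01] [0.5844 0.0207 0.1091]
tilt [ 3.e-04 -1.e-03 -1.e+00]
yaw now 17.94 pos [0.5844 0.0207 0.1091] turn [ 0.06  0.   -0.06] shift [-0.      0.      0.0001] t 10.25
```

move_arm(
  plan=[
    [[0,0,0,0,0,0.0005,0.02],[0,0,0,0,0,0.001,0.02],[0,0,0,0,0,0.0015,0.02],[0,0,0,0,0,0.002,0.02],[0,0,0,0,0,0.002,0.02]],
  ],
)

```text
time: 10.88
eef_pos: [0.5846, 0.0207, 0.1073]
tcp_rot: [0.988, 0.156, 0.0, 0.001]
contact_force: [-1.3, -0.1, 4.9]
opening: 0.32
```

```bash
python3 f.py
```

```text
[-1.7   0.65  4.46] [-0.02  0.23  0.01] [0.5846 0.0207 0.1073]
[-1.94 -0.08  3.76] [0.04 0.24 0.03] [0.5846 0.0207 0.1073]
[-2.11 -0.82  4.27] [ 0.05  0.23 -0.01] [0.5846 0.0207 0.1073]
tilt [ 6.e-04 -1.e-03 -1.e+00]
yaw now 17.94 pos [0.5846 0.0207 0.1073] turn [ 0.07 -0.01 -0.06] shift [-0.0001 -0.     -0.0017] t 11.025
```

move_arm(
  plan=[
    [[0,0,0,0,0,0.001,0.02],[0,0,0,0,0,0.002,0.02],[0,0,0,0,0,0.003,0.02],[0,0,0,0,0,0.004,0.02],[0,0,0,0,0,0.004,0.02]],
  ],
)

```text
time: 11.65
eef_pos: [0.5846, 0.0207, 0.1035]
tcp_rot: [0.988, 0.156, 0.0, 0.001]
contact_force: [-3.1, 0.9, 5.5]
opening: 0.316
```

```bash
python3 f.py
```

```text
[-2.11 -0.22  5.61] [ 0.03  0.39 -0.01] [0.5846 0.0207 0.1035]
[-3.08 -0.14  5.55] [0.04 0.44 0.03] [0.5846 0.0207 0.1035]
[-2.54  0.38  5.72] [0.03 0.38 0.03] [0.5846 0.0207 0.1036]
tilt [ 6.0e-04 -1.1e-03 -1.0e+00]
yaw now 17.94 pos [0.5846 0.0207 0.1036] turn [ 0.07 -0.01 -0.06] shift [-0.0002 -0.0001 -0.0054] t 11.8
```

move_arm(
  plan=[
    [[0,0,0,-0.0004,0,0.001,0.02],[0,0,0,-0.0006,0,0.002,0.02],[0,0,0,-0.0006,0,0.003,0.02],[0,0,0,-0.0006,0,0.0035,0.02],[0,0,0,-0.0006,0,0.0035,0.02]],
  ],
)

```text
time: 12.42
eef_pos: [0.5847, 0.0207, 0.1019]
tcp_rot: [0.988, 0.156, 0.001, 0.001]
contact_force: [-4.5, 1.9, 11.2]
opening: 0.314
```

```bash
python3 f.py
```

```text
[-4.81  0.53 12.15] [ 0.19  0.78 -0.02] [0.5847 0.0207 0.102 ]
[-4.87  1.53 11.94] [0.18 0.77 0.  ] [0.5847 0.0207 0.1019]
[-3.89  0.84 11.33] [ 0.21  0.77 -0.01] [0.5847 0.0207 0.102 ]
tilt [ 1.5e-03 -8.0e-04 -1.0e+00]
yaw now 17.95 pos [0.5847 0.0207 0.102 ] turn [ 0.07 -0.07 -0.05] shift [-0.0002 -0.0001 -0.007 ] t 12.575
```

move_arm(
  plan=[
    [[0,0,0,-0.0008,0.0003,0.002,0.02],[0,0,0,-0.0012,0.0003,0.0022,0.02],[0,0,0,-0.0015,0.0003,0.0025,0.02],[0,0,0,-0.0015,0.0003,0.0025,0.02],[0,0,0,-0.0015,0.0003,0.0025,0.02]],
  ],
)

```text
time: 13.2
eef_pos: [0.5847, 0.0207, 0.1019]
tcp_rot: [0.988, 0.156, 0.002, 0.0]
contact_force: [-4.0, 2.6, 12.8]
opening: 0.318
```

```bash
python3 f.py; python3 look.py 9;python3 - <<'E'
from h import *
im=read_camera("scene")
cv2.imwrite(f"pics/scene9.png",cv2.resize(im[170:250,200:300,::-1],None,fx=7,fy=7,interpolation=cv2.INTER_CUBIC))
im=read_camera("wrist")
c=np.clip((im[185:320,200:320,::-1].astype(float)-10)*4,0,255).astype(np.uint8)
cv2.imwrite("pics/kz9.png",cv2.resize(c,None,fx=4.4,fy=4.4,interpolation=cv2.INTER_NEAREST))
E
```

```text
[-3.55  3.53 12.31] [ 0.52  0.6  -0.01] [0.5847 0.0206 0.1019]
[-3.02  2.01 12.05] [ 0.5   0.64 -0.06] [0.5846 0.0207 0.1019]
[-2.48  3.   13.31] [0.5  0.65 0.02] [0.5847 0.0206 0.1019]
tilt [ 4.5e-03  5.0e-04 -1.0e+00]
yaw now 17.94 pos [0.5847 0.0206 0.1019] turn [ 0.05 -0.25 -0.06] shift [-0.0002 -0.0001 -0.0071] t 13.35
[0.5847 0.0206 0.1019] 0.3146217860600534 [-2.48  3.   13.31]
```

View pics/scene9.png

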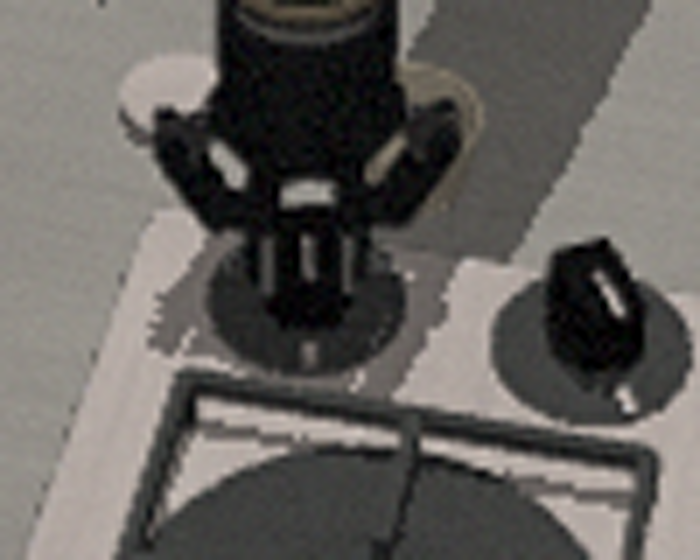

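View pics/kz9.png

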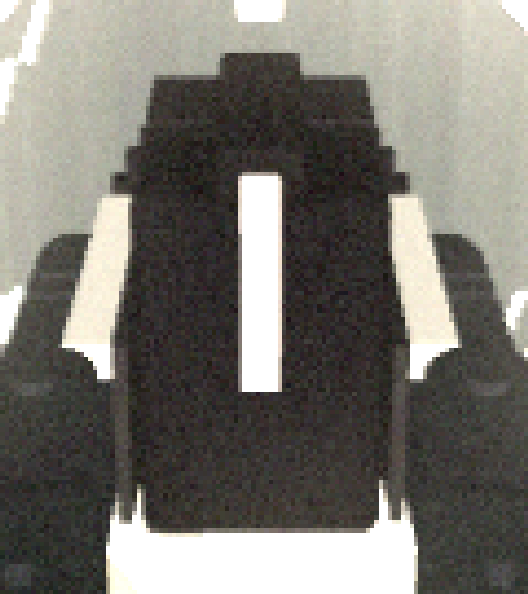

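View pics/w9.png

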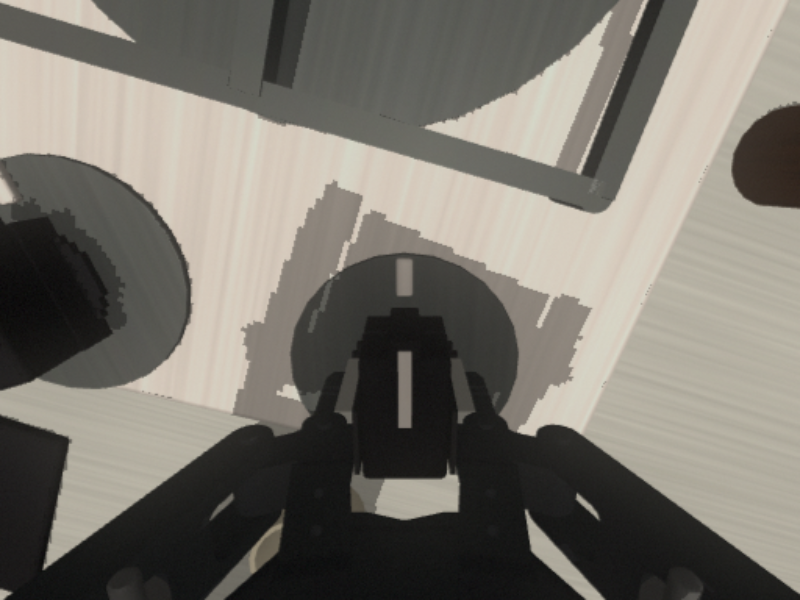

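The knob looks the same in the hand as before insertion (line at 404, 350–428), so it hasn't slipped. Its nose points at the rib (404, 277), and the arm is holding against the stop at about 12 N, so I'm handing the job in.

```bash
python3 -c "
from plant import *
print(ticket.sign_off())"
```

```text
the job is handed in; nothing more can be done
None
```

I picked up the knob farthest from the robot's base (about 0.49 m away) and lined it up with the stem's flat at about 18°. I then slid it onto the stem and pressed it to the stop. The job is handed in with the arm still holding it pressed; no verdict was reported.

**Last checks:**
- **Depth:** the TCP is at z = 0.102 m, which puts the knob's underside near 0.095 m. That matches a seated knob with the stem pressed its full 7 mm.
- **Force:** the upward force was steady at about 12–13 N, above the 8.5 N the spring gives at the stop.
- **Alignment:** the wrist picture shows the nose in line with the bezel's rib, and the knob had not moved in the grip since pick-up.

**What disagreed:**
- **Spring force:** it read 5.6 N partway down, a little under the roughly 6–7.5 N I would expect at that depth.
- **Side force:** about 3–4 N stayed on the tool at the end. Shifting the command back about 1.5 mm reduced it only a little.
- **Camera offset:** the wrist camera placed the knob about 1.2 mm to one side of the finger centre line. I treated that as calibration error and corrected for it, and the knob went on with no force until it was home.

I did not measure the bystanders again at the end. The pictures showed nothing disturbed, and I saw no unexpected contact force.

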